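Find the loose mould bolt and hold its keeper open

TASK

One of the three bolts that clamp the plaster mould has come loose: tap the bolts down on their heads until you find the one that sinks, then lift the hinged keeper frame round that bolt by its tab, about 45 degrees or more, and finish while still holding it open with the gripper, so that a workmate can retighten the bolt. Do not open the keeper of any bolt that has not been found loose, and leave the tools and castings around undisturbed.

Things in the scene. Friction and masses are not known exactly. Their poses are not given: they have to be found in the camera images.
- mould: two-part cream plaster mould, 200 (x) x 340 (y) x 80 mm high, fixed to the table, with a dark steel strap (120 x 330 mm, centred 5 mm toward the robot side) across its top; strap top 90 mm above the origin. Origin: centre of the underside; x points away from the robot side, y along the row of bolts, z up. The three bolts stand at x = 0, y = +100, 0, -100 mm. The keepers and bolts are its parts
- bolt_a (a joint): how far the left (mould's +y) bolt has sunk, m: 0 as found, at most 0.007. All three look alike. A tight bolt yields no more than about 1 mm however it is tapped; the loose one gives way straight down to a push of about 3 N, sinks 7 mm and stays sunk
- bolt_a_top (a point): centre of the top of the left (mould's +y) bolt's steel hexagon head, 22 mm across the flats; the top stands 112 mm above the mould's underside (14 mm above the top face of the keeper frame round it), and sinks with the bolt
- keeper_a (a joint): opening angle of the left (mould's +y) keeper, rad: 0 lying closed on the strap, grows as its tab end is lifted, stop at 1.25. An aluminium frame 48 mm wide and 86 mm long, 6 mm thick, lying round the bolt head with 16 mm of clear space each side of the bolt's axis; weighs about 90 g, free hinge, falls shut when let go
- keeper_a_tab (a point): middle of the left (mould's +y) keeper's upright lifting tab: a flat fin 10 mm thick along the mould's y, 22 mm along its x, on the robot-side end of the keeper, 46 mm from the bolt axis; its top is 40 mm above the hinge axis (37 mm above the keeper's top face); this point lies 15 mm below the tab's top, 22 mm above the keeper's top face, and swings with the keeper
- keeper_a_hinge (a point): hinge axis of the left (mould's +y) keeper, beyond the bolt (32 mm on the mould's +x side of it), 95 mm above the mould's underside; the axis runs along the mould's y. With the keeper closed the tab point is 78 mm from it along the mould's -x and 25 mm above it; positive joint values lift the tab up and over toward the mould's +x
- bolt_b (a joint): how far the middle bolt has sunk, m: 0 as found, at most 0.007. All three look alike. A tight bolt yields no more than about 1 mm however it is tapped; the loose one gives way straight down to a push of about 3 N, sinks 7 mm and stays sunk
- bolt_b_top (a point): centre of the top of the middle bolt's steel hexagon head, 22 mm across the flats; the top stands 112 mm above the mould's underside (14 mm above the top face of the keeper frame round it), and sinks with the bolt
- keeper_b (a joint): opening angle of the middle keeper, rad: 0 lying closed on the strap, grows as its tab end is lifted, stop at 1.25. An aluminium frame 48 mm wide and 86 mm long, 6 mm thick, lying round the bolt head with 16 mm of clear space each side of the bolt's axis; weighs about 90 g, free hinge, falls shut when let go
- keeper_b_tab (a point): middle of the middle keeper's upright lifting tab: a flat fin 10 mm thick along the mould's y, 22 mm along its x, on the robot-side end of the keeper, 46 mm from the bolt axis; its top is 40 mm above the hinge axis (37 mm above the keeper's top face); this point lies 15 mm below the tab's top, 22 mm above the keeper's top face, and swings with the keeper
- keeper_b_hinge (a point): hinge axis of the middle keeper, beyond the bolt (32 mm on the mould's +x side of it), 95 mm above the mould's underside; the axis runs along the mould's y. With the keeper closed the tab point is 78 mm from it along the mould's -x and 25 mm above it; positive joint values lift the tab up and over toward the mould's +x
- bolt_c (a joint): how far the right (mould's -y) bolt has sunk, m: 0 as found, at most 0.007. All three look alike. A tight bolt yields no more than about 1 mm however it is tapped; the loose one gives way straight down to a push of about 3 N, sinks 7 mm and stays sunk
- bolt_c_top (a point): centre of the top of the right (mould's -y) bolt's steel hexagon head, 22 mm across the flats; the top stands 112 mm above the mould's underside (14 mm above the top face of the keeper frame round it), and sinks with the bolt
- keeper_c (a joint): opening angle of the right (mould's -y) keeper, rad: 0 lying closed on the strap, grows as its tab end is lifted, stop at 1.25. An aluminium frame 48 mm wide and 86 mm long, 6 mm thick, lying round the bolt head with 16 mm of clear space each side of the bolt's axis; weighs about 90 g, free hinge, falls shut when let go
- keeper_c_tab (a point): middle of the right (mould's -y) keeper's upright lifting tab: a flat fin 10 mm thick along the mould's y, 22 mm along its x, on the robot-side end of the keeper, 46 mm from the bolt axis; its top is 40 mm above the hinge axis (37 mm above the keeper's top face); this point lies 15 mm below the tab's top, 22 mm above the keeper's top face, and swings with the keeper
- keeper_c_hinge (a point): hinge axis of the right (mould's -y) keeper, beyond the bolt (32 mm on the mould's +x side of it), 95 mm above the mould's underside; the axis runs along the mould's y. With the keeper closed the tab point is 78 mm from it along the mould's -x and 25 mm above it; positive joint values lift the tab up and over toward the mould's +x
- finial: small plaster finial, 40 mm tall, 32 mm wide, standing on the mould's far margin, behind the strap; leave it alone. Origin: centre of the underside
- rosette: small round terracotta rosette, 36 mm wide, 14 mm tall, lying on the mould's far margin, behind the strap; leave it alone. Origin: centre of the underside
- pot: terracotta pot, 80 mm wide, 75 mm tall, on the table to the left of the mould; leave it alone. Origin: centre of the underside
- spatula: modelling spatula, 200 mm long, lying in front of the mould (between robot and mould); leave it alone. Origin: at the tool, handle toward its -x
- baluster: plaster baluster, 60 mm wide, 105 mm tall, standing to the right of the mould; leave it alone. Origin: centre of the underside
- key_block: plaster key block, 70 x 45 x 30 mm, lying beyond the mould; leave it alone. Origin: centre of the underside
- brush: brush, 170 mm long, lying beyond the mould; leave it alone. Origin: at the tool, handle toward its -x

How it is judged (in metres and radians):
On the way:
1. the loose bolt has been found: tapped down so that it sinks (value of joint any of bolt_a, bolt_b, bolt_c above 0.0045 m), for 0.2 s.
At the end, for the whole second after the job is handed in: the loose bolt is sunk (more than 4.5 mm), its keeper is held still at more than 0.65 rad by the fingers, which touch it, and the other two keepers lie closed (under 0.1 rad) with their bolts up (under 3.5 mm) (((value of joint bolt_a above 0.0045 m and value of joint keeper_a above 0.65 rad and velocity of joint keeper_a between -0.15 and 0.15 rad/s and value of joint each of keeper_b, keeper_c below 0.1 rad and value of joint each of bolt_b, bolt_c below 0.0035 m) or (value of joint bolt_b above 0.0045 m and value of joint keeper_b above 0.65 rad and velocity of joint keeper_b between -0.15 and 0.15 rad/s and value of joint each of keeper_a, keeper_c below 0.1 rad and value of joint each of bolt_a, bolt_c below 0.0035 m) or (value of joint bolt_c above 0.0045 m and value of joint keeper_c above 0.65 rad and velocity of joint keeper_c between -0.15 and 0.15 rad/s and value of joint each of keeper_a, keeper_b below 0.1 rad and value of joint each of bolt_a, bolt_b below 0.0035 m)) and contact force between the fingers and mould above 0.2 N); the arm keeps its last pose, push and grip.
It fails at once if the keeper of a bolt not found loose is opened (over 0.3 rad) ((value of joint keeper_a above 0.3 rad and value of joint bolt_a below 0.0035 m) or (value of joint keeper_b above 0.3 rad and value of joint bolt_b below 0.0035 m) or (value of joint keeper_c above 0.3 rad and value of joint bolt_c below 0.0035 m)).
It fails at once if a tool or casting standing around is moved by more than 30 mm (distance of any of finial, rosette, pot, spatula, baluster, key_block, brush from where it was at the start of the episode above 0.03 m).
It fails at once if a standing casting is tipped over (angle between any of finial, pot, baluster's own z axis and vertical above 0.6 rad).
It also fails if it takes over 48 s, if anything falls off the work surface, if the arm or the gripper's body presses on something with over 40 N, if the wrist force passes 120 N, or if a joint passes its speed limit or range.

ROBOT

A 6-joint arm with a two-finger parallel gripper is mounted at the origin on the work surface. World frame = base frame: x ahead of the robot, y to its left, z up, the work surface at z = 0. Lengths are in mm, angles in rad, forces in N, time in s.
With the tool pointing down it reaches from about 400 to 925 mm from the base axis. Payload 12.5 kg.
Tool frame: the origin (TCP) lies midway between the tips of the shut fingers; the grasp point (between the pads) lies 19 mm behind it (env.grip_depth is the distance from the TCP to the grasp point, in mm); z points along the fingers, y is the line along which they close (so a half turn about z gives the same grasp; the last joint's range is limited). The gripper opens to 95 mm and grips with 3 to 60 N. Pads are 20 mm wide; open, the fingers measure 119 mm over their backs; the gripper's body (75 mm by 180 mm) begins 59 mm behind the grasp point.
Start: joints at [-1.388, 0.491, 1.559, -0, 1.092, -0.106], TCP at [178.024, -599.128, 214.661] pointing down, gripper open.
Joint ranges: [-3.1, 3.1], [-0.84, 2.19], [0.05, 2.79], [-1.13, 4.28], [0.06, 2.93], [-2.69, 2.69]. Speed limits (rad/s): [2.22, 2.22, 2.79, 3.14, 3.14, 3.14].

INTERFACE

Orientations are given as [roll, pitch, yaw] about the fixed x, y, z axes, in that order (R = Rz(yaw) Ry(pitch) Rx(roll)).
In Python, from cell import monitor, viewer, order, env gives the robot as it stands.
- The arm moves only by the tool move_arm, never from a script. Its argument "moves" is one flat list of numbers, 4 for each row, row after row: the shift along the tool's x, y, z normalised to -1 to 1, where 1 is 0.15 m, then the turn about the tool's z normalised to -1 to 1, where 1 is pi/2 rad. A call has 1 to 10 rows; each row shifts and turns the commanded pose from where the row before left it, along the tool's axes as they then stand; what a row does not reach is not made up. A row lasts 1/8 s, in which the tool goes at most 62.5 mm and 10.7 degrees, less where a joint would pass 70% of its speed; a pose out of reach is approached as far as the arm can. A call with a number of a shift or a turn outside -1 to 1 is refused whole. A call with a gripper value outside its range is refused whole. "claw" is the finger opening in mm, from 0 to 95.1, set as the call begins (left out, the last holds). The fingers move at their own pace and stop on an object; the grip force is fixed at half the most. Time passes only in rows, so rows that do not move let the fingers close. It gives the time, the measured TCP pose, the force, the opening and the grip force at its end, in the units of the state.
- monitor.state(): the state, without advancing time (a new reading comes with each control period).
- viewer.read_camera(name): name is "scene" or "side" or "wrist"; returns the picture (480x640x3 uint8, red, green, blue); there is no depth.
- viewer.camera_info(name): a dict with "K" (3x3 intrinsics, pixels), "camera_from_world" (4x4, takes a point from world to camera coordinates). Camera axes: x right, y down, z forward; pixel columns grow to the right and rows downward; lengths in mm; the calibration is good to about 2 mm. A picture is of the moment at which its call begins: read the wrist's pose just before it. camera_info takes no time and is no camera call; for the wrist camera it gives the pose at the moment of the call.
- order.job_done(): hands the job in; it is judged then, once.
The state is a dict: "t": time; "joints": joint angles; "qvel": joint speeds; "tau": joint torques, N m; "eef_pos": TCP position; "tcp_rot": TCP orientation; "ft_force": force on the tool from outside, world axes, zero at the start; "moment": the same for the moment, N m; "opening": opening from 0.0 (shut) to 1.0 (fully open); "grip_force": force on a finger pad.
Only numpy, scipy, OpenCV 4.12 (cv2) and the standard library are available. Lean on these libraries where they do the work, as an engineer would, in place of code of your own. Each camera call takes 0.05 s, during which the arm holds its last target. There are 200 camera calls.

## Working session

There is one attempt and no reset: what is moved stays moved. The work goes in short steps, Python scripts to look and compute and a tool call to move; the robot and the scene stay as the last step left them, time stands still between calls to the robot, and variables do not carry over. Pictures are saved under pics/ and viewed, at most 10 in all, crops included, and the job is handed in when it is done.

Besides the shell and the picture viewer there is one more tool, called after "Call:" by a JSON object that holds its "api" and its "payload", one argument or row to a line. move_arm: Moves the arm, as the interface text tells. Scaled input: -1 to 1 covers 0.15 m each way for a shift and pi/2 rad each way for a turn. Its arguments: {"type":"object","properties":{"moves":{"type":"array"},"claw":{"type":"number"}},"required":["moves"]}

```bash
mkdir -p pics; python3 - <<'E'
from cell import monitor, viewer, order, env
import cv2
s=monitor.state();print({k:s[k] for k in('t','eef_pos','tcp_rot','ft_force','opening')})
for n in('scene','side'):
    im=viewer.read_camera(n);cv2.imwrite(f'pics/{n}0.png',im[:,:,::-1]);i=viewer.camera_info(n);print(n,i['K'],i['camera_from_world'])
E
```

```text
{'t': 0.0, 'eef_pos': array([ 177.99876004, -598.8573411 ,  214.06849785]), 'tcp_rot': array([-3.14048781e+00, -1.14581714e-04,  2.88832924e-01]), 'ft_force': array([ 0.06297337,  0.04338127, -0.31105233]), 'opening': 1.0002590795574757}
scene [[465.29803087   0.         322.24558437]
 [  0.         465.29803087 237.96910971]
 [  0.           0.           1.        ]] [[ 2.83383938e-01  9.58869079e-01  1.62367892e-02 -2.19566151e+02]
 [ 7.15252087e-01 -2.00046512e-01 -6.69623659e-01 -3.25931859e+02]
 [-6.38833308e-01  2.01373987e-01 -7.42523079e-01  1.41241597e+03]
 [ 0.00000000e+00  0.00000000e+00  0.00000000e+00  1.00000000e+00]]
side [[453.61036896   0.         325.25440963]
 [  0.         453.61036896 247.17727388]
 [  0.           0.           1.        ]] [[-7.78850969e-01 -6.27200611e-01 -3.24978290e-03  5.20682972e+02]
 [-3.98138943e-01  4.98394972e-01 -7.70121960e-01  2.77256809e+02]
 [ 4.84640640e-01 -5.98516370e-01 -6.37888395e-01  6.75336710e+02]
 [ 0.00000000e+00  0.00000000e+00  0.00000000e+00  1.00000000e+00]]
```

View pics/scene0.png

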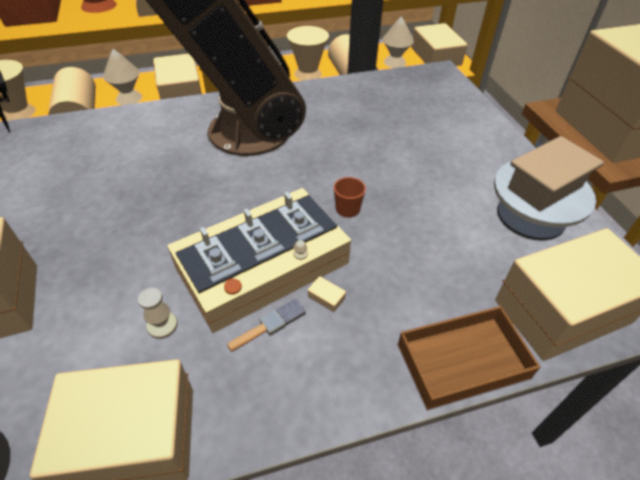

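View pics/side0.png

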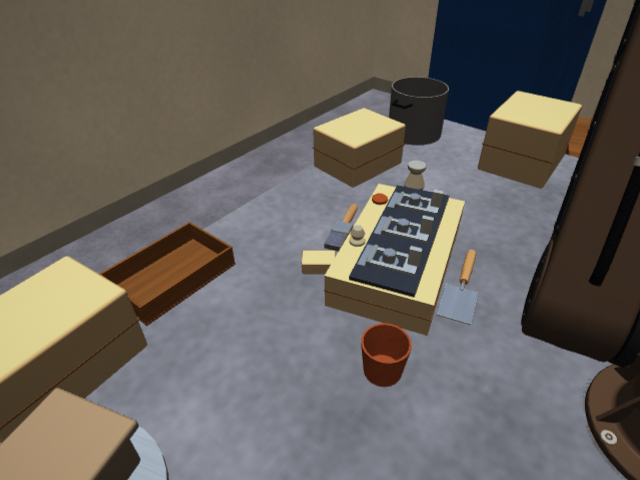

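The scene picture shows the mould with bolts near pixels (298,217), (260,237) and (215,256). The finial is at (300,250) and the rosette at (232,286). In the side picture the bolts are near (391,259), (404,227) and (416,201). Next I'll measure the strap and bolts.

```bash
cat > h.py <<'E'
import numpy as np, cv2
from cell import monitor, viewer, order, env
def ray(info,px,z):
    K=np.array(info['K']);T=np.array(info['camera_from_world']);R=T[:3,:3];c=-R.T@T[:3,3]
    px=np.atleast_2d(px).astype(float)
    d=(R.T@np.linalg.solve(K,np.c_[px,np.ones(len(px))].T)).T
    return c+d*((z-c[2])/d[:,2])[:,None]
def proj(info,P):
    P=np.atleast_2d(P);T=np.array(info['camera_from_world']);q=P@T[:3,:3].T+T[:3,3];q=q@np.array(info['K']).T
    return q[:,:2]/q[:,2:]
E
python3 - <<'E'
from h import *
for n,box,bp in(('scene',(160,180,360,310),[(298,217),(260,237),(215,256)]),('side',(320,170,470,330),[(391,259),(404,227),(416,201)])):
    im=cv2.imread(f'pics/{n}0.png');i=viewer.camera_info(n)
    g=im.max(2);m=np.zeros_like(g);x0,y0,x1,y1=box;m[y0:y1,x0:x1]=(g[y0:y1,x0:x1]<75)*255
    nn,l,st,_=cv2.connectedComponentsWithStats(m);k=1+np.argmax(st[1:,4]);m=(l==k)
    ys,xs=np.nonzero(m);P=ray(i,np.c_[xs,ys],90)[:,:2].astype(np.float32)
    print(n,st[k],cv2.minAreaRect(P));print(ray(i,bp,112)[:,:2].round(1))
a,b=cv2.imread('pics/scene0.png')[175:325,150:360],cv2.imread('pics/side0.png')[170:320,310:480]
cv2.imwrite('pics/z.png',np.hstack([cv2.resize(a,(420*8//10+64,300)),cv2.resize(b,(340,300))]))
E
```

```text
scene [199 251  85  41 118] ((597.7003173828125, -117.3123550415039), (4.478671073913574, 188.5836639404297), 17.33062171936035)
[[ 503.3   23.3]
 [ 538.8  -67.7]
 [ 565.1 -164.7]]
side [ 349  186   99  111 3653] ((517.7120971679688, -65.49002075195312), (118.55235290527344, 338.33892822265625), 16.830419540405273)
[[ 481.7   44. ]
 [ 513.1  -52.2]
 [ 540.8 -146. ]]
```

View pics/z.png

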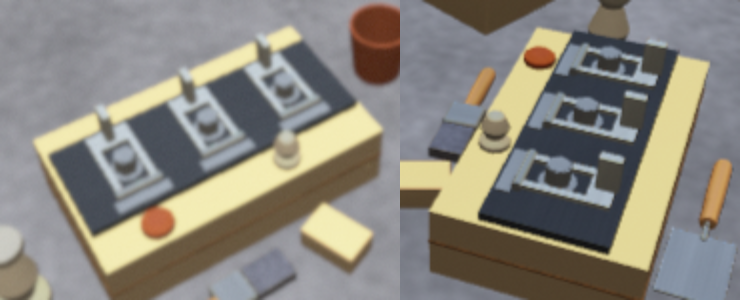

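```bash
python3 - <<'E'
from h import *
pa=[(299.6,216.5),(259.2,234),(215.6,252.5)];pb=[(388.5,252),(403,223.5),(415.5,198.5)]
i,j=viewer.camera_info('scene'),viewer.camera_info('side')
M=lambda i:np.array(i['K'])@np.array(i['camera_from_world'])[:3]
X=cv2.triangulatePoints(M(i),M(j),np.float64(pa).T,np.float64(pb).T);X=(X[:3]/X[3]).T;print(X.round(1))
print(ray(i,pa,112).round(1),ray(j,pb,112).round(1))
im=cv2.imread('pics/scene0.png');print(im[255,195],im[232,232],im[200,320],im[213,318])
for T in(90,105):
    g=im.max(2);m=np.zeros_like(g);m[190:300,165:345]=(g[190:300,165:345]<T)*255
    nn,l,st,_=cv2.connectedComponentsWithStats(m);k=1+np.argmax(st[1:,4]);ys,xs=np.nonzero(l==k)
    print(st[k],cv2.minAreaRect(ray(i,np.c_[xs,ys],90)[:,:2].astype(np.float32)))
w=viewer.camera_info('wrist');T=np.array(w['camera_from_world']);print(w['K'],-T[:3,:3].T@T[:3,3],T[:3,:3])
E
```

```text
[[ 498.2   27.4  108.2]
 [ 524.3  -67.3  106.3]
 [ 550.6 -162.5  105.7]]
[[ 502.7   27.1  112. ]
 [ 530.   -67.6  112. ]
 [ 556.2 -162.3  112. ]] [[ 495.7   30.4  112. ]
 [ 520.6  -60.8  112. ]
 [ 546.4 -153.6  112. ]]
[87 79 72] [90 80 74] [155 147 148] [86 77 72]
[ 178  230  115   62 1369] ((541.7999877929688, -121.965576171875), (116.78411865234375, 213.99771118164062), 16.863208770751953)
[ 177  210  121   82 2700] ((536.9456787109375, -110.48699951171875), (119.91036987304688, 240.33203125), 16.96145248413086)
[[366.19533796   0.         324.85047921]
 [  0.         366.19533796 237.23837501]
 [  0.           0.           1.        ]] [ 239.86021225 -580.41685205  385.25128555] [[ 2.84049293e-01 -9.58809648e-01 -2.39931735e-04]
 [-9.32476467e-01 -2.76306262e-01  2.32685384e-01]
 [-2.23167286e-01 -6.58703882e-02 -9.72552032e-01]]
```

Call:
{"api": "move_arm", "payload": {
  "moves": [0.24, -0.23, -0.01, 0, 0.24, -0.23, -0.01, 0, 0.24, -0.23, -0.01, 0, 0.24, -0.23, -0.01, 0, 0.24, -0.23, -0.01, 0, 0.24, -0.23, -0.01, 0, 0.24, -0.23, -0.01, 0, 0.24, -0.23, -0.01, 0, 0.24, -0.23, -0.01, 0, 0.24, -0.23, -0.01, 0],
  "claw": 0
}}

```text
t: 1.35
eef_pos: [425.4, -164.4, 229.6]
tcp_rot: [3.142, 0.0, 0.289]
ft_force: [0.3, 0.0, -0.4]
opening: 0.024
grip_force: 0.0
```

Call:
{"api": "move_arm", "payload": {
  "moves": [0.24, -0.22, -0.01, 0, 0.24, -0.22, -0.01, 0, 0, 0, 0, 0, 0, 0, 0, 0]
}}

```text
t: 1.85
eef_pos: [474.8, -82.2, 232.4]
tcp_rot: [-3.141, 0.001, 0.289]
ft_force: [-0.1, -0.4, -0.6]
opening: 0.004
grip_force: 0.0
```

```bash
python3 - <<'E'
from h import *
import json
s=monitor.state();print(s['t'],s['eef_pos'],s['tcp_rot'],s['ft_force'],s['opening'])
i=viewer.camera_info('wrist');im=viewer.read_camera('wrist')[:,:,::-1].copy();cv2.imwrite('pics/w1.png',im)
json.dump({k:np.array(i[k]).tolist() for k in('K','camera_from_world')},open('w1.json','w'))
E
```

```text
1.85 [474.75385373 -82.21712784 232.35848572] [-3.14143100e+00  6.73605005e-04  2.89476241e-01] [-0.10452985 -0.38597911 -0.61145758] 0.003799781905838321
```

View pics/w1.png

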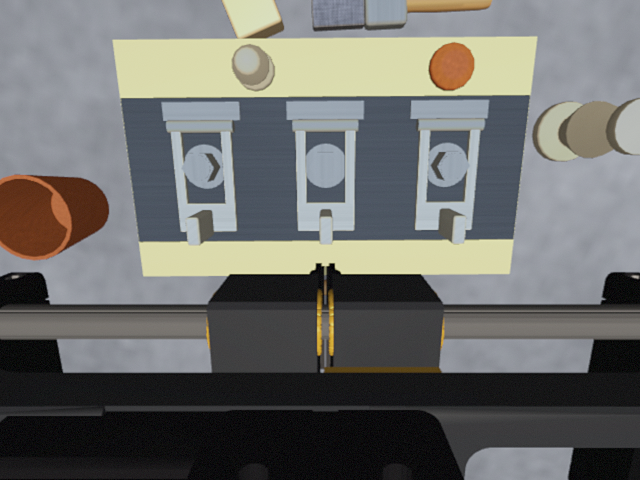

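The wrist picture shows bolt heads a (203,166), b (326,166) and c (447,165), tab bases around row 230, and the finial and rosette behind the strap. It's well aligned with the tool. Now the offsets.

```bash
python3 - <<'E'
from h import *
import json
i=json.load(open('w1.json'));im=cv2.imread('pics/w1.png')
B=ray(i,[(204,166),(326,166),(447,165)],112);print(B.round(1))
g=im.max(2);m=np.zeros_like(g);m[85:255,105:545]=(g[85:255,105:545]<110)*255
n,l,st,_=cv2.connectedComponentsWithStats(m);k=1+np.argmax(st[1:,4]);ys,xs=np.nonzero(l==k)
r=cv2.minAreaRect(ray(i,np.c_[xs,ys],90)[:,:2].astype(np.float32));print(st[k],r)
t=np.radians(r[2] if r[2]<45 else r[2]-90);R=np.array([[np.cos(t),np.sin(t)],[-np.sin(t),np.cos(t)]])
b=np.array(r[0])+5*R[0];M=np.array([b+R[1]*y for y in(100,0,-100)]);print('from strap',M.round(1))
s=monitor.state();p=s['eef_pos'];y=s['tcp_rot'][2];A=np.array([[np.cos(y),np.sin(y)],[np.sin(y),-np.cos(y)]])
for Q in(B[:,:2],M):print(((Q-p[:2])@A.T).round(1))
# strap outline corners check, and mould rows
print(proj(i,np.c_[M,[112]*3]).round(0))
E
```

```text
[[ 497.7   23.3  112. ]
 [ 524.9  -68.1  112. ]
 [ 552.5 -158.6  112. ]]
[  121    95   409   148 31540] ((518.9544677734375, -69.35565185546875), (120.18378448486328, 329.53948974609375), 16.950769424438477)
from strap [[ 494.6   27.8]
 [ 523.7  -67.9]
 [ 552.9 -163.6]]
[[ 52.2 -95. ]
 [ 52.3   0.4]
 [ 53.   94.9]]
[[  50.5 -100.2]
 [  51.3   -0.2]
 [  52.    99.8]]
[[198. 168.]
 [325. 167.]
 [453. 166.]]
```

Call:
{"api": "move_arm", "payload": {
  "moves": [0.17, 0, 0.1, 0, 0.17, 0, 0.2, 0, 0, 0, 0.3, 0, 0, 0, 0.17, 0, 0, 0, 0, 0, 0, 0, 0, 0]
}}

```text
t: 2.65
eef_pos: [524.3, -68.4, 118.1]
tcp_rot: [3.141, -0.001, 0.288]
ft_force: [0.6, -0.2, 0.1]
opening: 0.004
grip_force: 0.0
```

Call:
{"api": "move_arm", "payload": {
  "moves": [0, 0, 0.01, 0, 0, 0, 0.01, 0, 0, 0, 0.01, 0, 0, 0, 0, 0]
}}

```text
t: 3.15
eef_pos: [523.9, -67.5, 112.6]
tcp_rot: [3.142, 0.0, 0.289]
ft_force: [0.1, 0.1, 0.4]
opening: 0.005
grip_force: 0.0
```

Call:
{"api": "move_arm", "payload": {
  "moves": [0, 0, 0.01, 0, 0, 0, 0.01, 0, 0, 0, 0, 0]
}}

```text
t: 3.52
eef_pos: [524.2, -67.6, 111.5]
tcp_rot: [3.141, -0.001, 0.289]
ft_force: [-7.5, 0.8, 25.2]
opening: 0.0
grip_force: 12.7
```

25 N at 111.5 mm with no sinking, so bolt b is tight. Next is bolt c.

Call:
{"api": "move_arm", "payload": {
  "moves": [0, 0, -0.12, 0, 0, 0.33, -0.05, 0, 0, 0.337, 0.05, 0, 0, 0, 0.09, 0, 0, 0, 0, 0, 0, 0, 0.01, 0, 0, 0, 0.01, 0, 0, 0, 0.01, 0, 0, 0, 0, 0]
}}

```text
t: 4.65
eef_pos: [552.6, -162.7, 111.6]
tcp_rot: [3.141, -0.001, 0.29]
ft_force: [-5.0, 3.9, 19.0]
opening: 0.004
grip_force: 9.2
```

Bolt c is tight as well (19 N at 111.6 mm). Next is bolt a.

Call:
{"api": "move_arm", "payload": {
  "moves": [0, 0, -0.15, 0, 0, -0.333, -0.05, 0, 0, -0.333, 0, 0, 0, -0.333, 0, 0, 0, -0.333, 0.05, 0, 0, 0, 0.12, 0, 0, 0, 0, 0, 0, 0, 0.01, 0, 0, 0, 0.01, 0, 0, 0, 0.01, 0]
}}

```text
t: 5.9
eef_pos: [495.9, 27.6, 110.0]
tcp_rot: [3.141, -0.001, 0.288]
ft_force: [-0.4, -1.1, 2.9]
opening: 0.007
grip_force: 1.2
```

Call:
{"api": "move_arm", "payload": {
  "moves": [0, 0, 0.01, 0, 0, 0, 0.01, 0, 0, 0, 0, 0]
}}

```text
t: 6.28
eef_pos: [495.5, 28.0, 106.5]
tcp_rot: [3.142, 0.0, 0.289]
ft_force: [-0.2, -1.1, 1.4]
opening: 0.005
grip_force: 0.5
```

Call:
{"api": "move_arm", "payload": {
  "moves": [0, 0, 0.01, 0, 0, 0, 0.01, 0, 0, 0, 0, 0, 0, 0, 0, 0]
}}

```text
t: 6.78
eef_pos: [495.7, 28.0, 105.0]
tcp_rot: [3.141, -0.001, 0.289]
ft_force: [-4.8, -1.3, 24.0]
opening: 0.003
grip_force: 12.2
```

Bolt a has sunk to 105 mm and stops hard there, so it is the loose one. I'll rise, move over its tab, open the fingers and look.

Call:
{"api": "move_arm", "payload": {
  "moves": [0, 0, -0.25, 0, 0, 0, -0.2, 0, -0.16, 0, 0, 0, -0.15, 0, 0, 0, 0, 0, 0, 0, 0, 0, 0, 0],
  "claw": 45
}}

```text
t: 7.52
eef_pos: [451.7, 14.9, 171.1]
tcp_rot: [3.141, -0.0, 0.289]
ft_force: [0.5, -0.5, -0.2]
opening: 0.467
grip_force: 0.0
```

```bash
python3 - <<'E'
from h import *
s=monitor.state();p=s['eef_pos'];y=s['tcp_rot'][2];print(p,y,s['opening'])
i=viewer.camera_info('wrist');im=viewer.read_camera('wrist')[:,:,::-1].copy();cv2.imwrite('pics/w2.png',im)
t=np.radians(16.95);ux=np.array([np.cos(t),np.sin(t)]);T=np.array([494.6,27.8])-46*ux
A=np.array([[np.cos(y),np.sin(y)],[np.sin(y),-np.cos(y)]]);print(T,A@(T-p[:2]))
print(proj(i,[[*T,135],[*T,98],[494.6,27.8,105]]).round(0))
E
```

```text
[451.66595687  14.87551667 171.11002879] 0.2886258092284477 0.46709135932462725
[450.59826142  14.38929523] [-1.16192692  0.16220569]
[[325. 264.]
 [325. 248.]
 [325. 181.]]
```

View pics/w2.png

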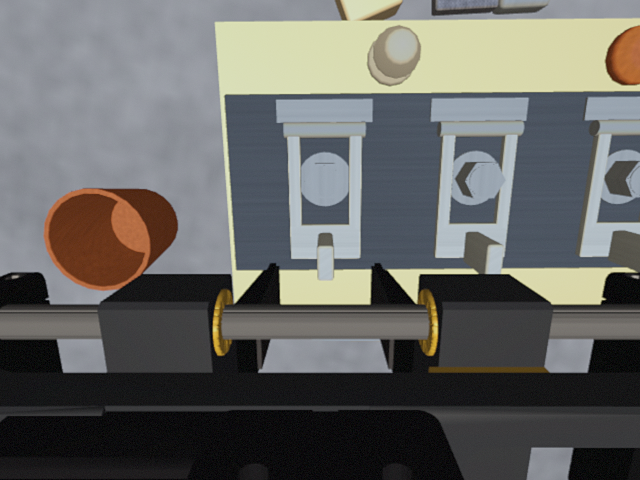

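Tab a shows at columns 317–333, rows 235–278, which matches the predicted (325,264), and it is centred between the fingertips at (270,268) and (378,268). I'll descend and grip.

Call:
{"api": "move_arm", "payload": {
  "moves": [0, 0, 0.24, 0, 0, 0, 0.18, 0, 0, 0, 0.02, 0, 0, 0, 0, 0]
}}

```text
t: 8.07
eef_pos: [451.5, 14.8, 105.4]
tcp_rot: [3.141, -0.0, 0.289]
ft_force: [-1.1, -0.2, 0.2]
opening: 0.471
grip_force: 0.0
```

Call:
{"api": "move_arm", "payload": {
  "moves": [0, 0, 0, 0, 0, 0, 0, 0, 0, 0, 0, 0, 0, 0, 0, 0, 0, 0, 0, 0],
  "claw": 0
}}

```text
t: 8.7
eef_pos: [451.1, 14.6, 105.3]
tcp_rot: [3.141, -0.0, 0.289]
ft_force: [-0.9, -1.9, 2.3]
opening: 0.1
grip_force: 30.0
```

Call:
{"api": "move_arm", "payload": {
  "moves": [0.016, 0, -0.038, 0, 0.019, 0, -0.037, 0, 0.022, 0, -0.035, 0, 0.024, 0, -0.034, 0, 0, 0, 0, 0]
}}

```text
t: 9.32
eef_pos: [463.1, 18.3, 127.2]
tcp_rot: [3.141, -0.001, 0.289]
ft_force: [1.0, -4.9, -0.5]
opening: 0.102
grip_force: 30.0
```

Call:
{"api": "move_arm", "payload": {
  "moves": [0.027, 0, -0.031, 0, 0.029, 0, -0.03, 0, 0.031, 0, -0.027, 0, 0.033, 0, -0.025, 0, 0, 0, 0, 0]
}}

```text
t: 9.95
eef_pos: [479.8, 23.4, 143.7]
tcp_rot: [3.142, 0.0, 0.289]
ft_force: [-0.7, -3.4, -2.1]
opening: 0.105
grip_force: 30.0
```

Call:
{"api": "move_arm", "payload": {
  "moves": [0.035, 0, -0.022, 0, 0.036, 0, -0.02, 0, 0.038, 0, -0.017, 0, 0.039, 0, -0.014, 0, 0, 0, 0, 0, 0, 0, 0, 0]
}}

```text
t: 10.7
eef_pos: [500.8, 29.7, 154.6]
tcp_rot: [-3.141, 0.0, 0.289]
ft_force: [-2.3, -2.5, -0.7]
opening: 0.103
grip_force: 30.0
```

```bash
python3 - <<'E'
from h import *
a=viewer.read_camera('scene')[150:325,150:370,::-1];b=viewer.read_camera('side')[130:330,300:500,::-1]
cv2.imwrite('pics/z2.png',np.hstack([cv2.resize(a,(400,320)),cv2.resize(b,(320,320))]))
s=monitor.state();print(s['eef_pos'],s['ft_force'],s['opening'],s['grip_force'])
E
```

```text
[500.8017169   29.71322097 154.56690036] [-1.97620228 -3.03941535 -1.01263542] 0.10164890082407446 29.99333828687668
```

View pics/z2.png

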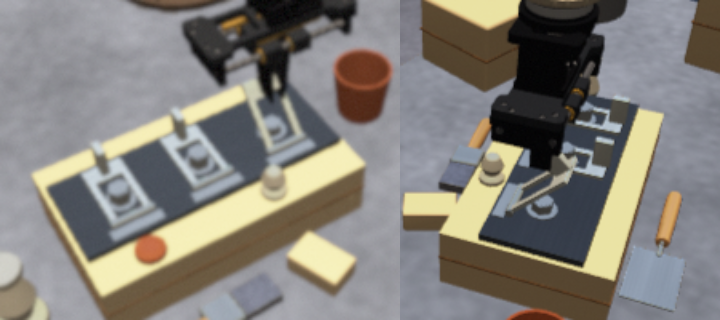

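Keeper a is raised about 50° in the fingers, seen at (272,110) in the left crop and (550,180) in the right. The other two keepers lie flat and the castings are undisturbed. I'm handing in.

```bash
python3 -c "
from cell import order
print(order.job_done())"
```

```text
the job is handed in; nothing more can be done
None
```

The loose bolt was the left one (bolt_a): it sank about 7 mm when tapped while the other two held, and I handed the job in with its keeper held open at about 0.9 rad (roughly 50°) in the gripper; no verdict came back.

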